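Close the opened phone and clamp it

ROBOT

A 6-joint arm with a two-finger parallel gripper is mounted at the origin on the work surface. World frame = base frame: x ahead of the robot, y to its left, z up, the work surface at z = 0. Lengths are in m, angles in rad, forces in N, time in s.
With the tool pointing down it reaches from about 0.375 to 0.9 m from the base axis. Payload 3.1 kg.
Tool frame: the origin (TCP) lies between the finger pads; the fingertips stand 8 mm ahead of it and the grasp point (between the pads) lies 11 mm behind it; z points along the fingers, y is the line along which they close (so a half turn about z gives the same grasp; the last joint's range is limited). The gripper opens to 87 mm and grips with 3 to 60 N. Pads are 19 mm wide; open, the fingers measure 117 mm over their backs; the gripper's body (75 mm by 190 mm) begins 51 mm behind the grasp point.
Start: joints at [-1.444, 0.527, 1.433, -0, 1.181, -0.178], TCP at [0.188, -0.596, 0.231] pointing down, gripper open.
Joint ranges: [-3.08, 3.08], [-0.75, 2.2], [0.22, 2.44], [-1.43, 4.57], [0, 2.65], [-2.85, 2.85]. Speed limits (rad/s): [2.79, 2.79, 3.14, 3.14, 3.14, 3.14].

INTERFACE

Orientations are given as a unit quaternion [x, y, z, w].
In Python, from rig import robot gives the robot as it stands.
- The arm moves only by the tool move_arm, never from a script. Its argument "motion" is text: rows parted by semicolons, each of 5 numbers parted by spaces: the opening, from -1 (shut) to 1 (fully open), then the shift along the tool's x, y, z normalised to -1 to 1, where 1 is 0.2 m, then the turn about the tool's z normalised to -1 to 1, where 1 is pi rad. A call has 1 to 12 rows; each row is the pose to reach, as a shift and turn from the pose commanded when the call began, along the tool's axes at that moment, turning the shorter way round; what a row does not reach only later rows make up. A row lasts 1/12 s, in which the tool goes at most 41.7 mm and 7.16 degrees, less where a joint would pass 70% of its speed; a pose out of reach is approached as far as the arm can. A call with a number of a shift or a turn outside -1 to 1 is refused whole. A call with a gripper value outside its range is refused whole. The fingers move at their own pace and stop on an object; "newtons" is the grip in N (left out, the last holds). Time passes only in rows, so rows that repeat a pose let the fingers close. It gives the time, the measured TCP pose, the force, the opening and the grip force at its end, in the units of the state.
- robot.get_obs(): the state, without advancing time (a new reading comes with each control period).
- robot.camera(name): name is "side" or "top" or "wrist"; returns (picture, depth): 480x640x3 uint8, red, green, blue; 480x640 float32, m along the optical axis (not along the pixel's ray), 0 where there is no reading.
- robot.camera_model(name): a dict with "mtx" (3x3 intrinsics, pixels), "position" and "attitude" of the camera in the world. Camera axes: x right, y down, z forward; pixel columns grow to the right and rows downward; lengths in m; the calibration is good to about 2 mm. The wrist camera is an equidistant fisheye: a pixel r from the principal point sees the ray r / f radians off the axis. A picture is of the moment at which its call begins: read the wrist's pose just before it. camera_model takes no time and is no camera call; for the wrist camera it gives the pose at the moment of the call.
- robot.hand_in(): hands the job in; it is judged then, once.
The state is a dict: "time": time; "q": joint angles; "joint_velocities": joint speeds; "joint_torque": joint torques, N m; "position": TCP position; "tool_rot": TCP orientation; "ft_force": force on the tool from outside, world axes, zero at the start; "moment": the same for the moment, N m; "grip_width": finger opening in m; "grip_force": force on a finger pad.
Only numpy, scipy, OpenCV 4.12 (cv2) and the standard library are available. Lean on these libraries where they do the work, as an engineer would, in place of code of your own. Each camera call takes 0.05 s, during which the arm holds its last target. There are 200 camera calls.

TASK

The phone in the blue repair jig stands open like a book. Without gripping or lifting anything, push the display over with your fingertips and press it down until it is fully closed on the phone, then push the red clamp over and down until it lies fully home on the glass. Do not touch the inner face of the display, do not press hard on the glass, leave the other things on the mat where they are, and finish clear of everything.

Things in the scene. Friction and masses are not known exactly. Their poses are not given: they have to be found in the camera images.
- jig: Blue jig fixed to the bench, base 190 (its x) x 124 (its y, from y -65 to +59) x 20 mm high, with a black phone body 160 (x) x 78 (y) mm lying on it, top of phone 30.5 mm above the bench. Origin: bench level, under the centre of the phone; z up. The display is hinged along the phone's +y long side, the red clamp stands on the -y side at x = +45 mm.
- display (a joint): Hinge of the phone's display, rad: 0 = fully closed, flat on the phone; 1.57 = upright; larger = leaning outward over the jig's +y side; stop at 2.5. A stiff friction hinge (0.08 N m): the display stays at whatever angle it is left, also slightly open, so it must be pressed to close.
- display_hinge (a point): Middle of the display's hinge line: 42 mm to +y of the jig's origin, 31 mm above the bench. The hinge line runs along the jig's x.
- display_edge (a point): Middle of the display's free long edge, 81 mm from the hinge line (and 3.5 mm off its plane). When closed it is at jig y -39 mm, 34.5 mm above the bench. It can catch on the rubbery fingers if it has to slide along them: follow its arc, and press down on the face well inside the edge.
- display_face (a point): Middle of the outer face of the display. The display is a white-rimmed panel with a black glass face, 160 x 78 x 3.5 mm. The point lies 42 mm from the hinge; x along the hinge, y from the free edge to the hinge, z out of the black outer face (up when closed, when the face is 36 mm above the bench). A push of 1 to 3 N on the outer face or the free edge turns it. It cracks at 45 N.
- display_inside (a point): Middle of the copper-coloured inner face of the display, 136 x 54 x 1.5 mm, fixed to the inner side of the glass and 12 mm inside its rim. Faces the phone when closed, and the jig's -y side when upright. Must not be touched by the fingers.
- clamp (a joint): Hinge of the red clamp arm, rad: 0 = fully home, lying over the phone; 1.57 = upright; larger = leaning outward over the jig's -y side; stop at 2.2. A friction hinge (0.04 N m): stays where it is left.
- clamp_pivot (a point): Pivot of the clamp: jig x +45, y -53 mm, 40 mm above the bench. Its axis runs along the jig's x.
- clamp_tip (a point): Middle of the end of the clamp arm, 45 mm from the pivot. The arm is 12 mm wide and 6 mm thick, with a paddle 30 mm wide (jig x) on its last 16 mm and a small rubber foot beneath. Home, the arm reaches from the pivot to jig y -8 mm, its top 46 mm above the bench.
- screwdriver: Loose screwdriver 150 mm long lying beyond the jig's clamp side, origin under its middle. Leave alone.
- bottle: Loose white bottle with blue cap, 48 mm diameter, 130 mm high, near the jig's +x end, origin at the centre of its underside. Leave alone.
- jar: Loose amber jar with steel lid, 52 mm diameter, 50 mm high, near the jig's +x end, origin at the centre of its underside. Leave alone.
- battery: Loose flat black battery with a yellow patch, 50 x 80 x 10 mm, near the jig's -x end, origin at the centre of its underside. Leave alone.
There are look-alikes about, which are no part of the job. Of the things that look like the jig, the larger one is meant.

How it is judged:
By the outcome, as a careful person would: the job done as asked, in the order asked, and still so for the second after the job is handed in, with the robot touching nothing.
It also fails if it takes over 64 s, if anything falls off the work surface, if the arm or the gripper's body presses on something with over 40 N, if the wrist force passes 120 N, or if a joint passes its speed limit or range.

## Working session

There is one attempt and no reset: what is moved stays moved. The work goes in short steps, Python scripts to look and compute and a tool call to move; the robot and the scene stay as the last step left them, time stands still between calls to the robot, and variables do not carry over. Pictures are saved under pics/ and viewed, at most 10 in all, crops included, and the job is handed in when it is done.

Besides the shell and the picture viewer there is one more tool, called after "Emit:" as name(argument=value, ...) on one line, values as JSON. move_arm: Moves the arm, as the interface text tells. Its arguments: {"type":"object","properties":{"motion":{"type":"string"},"newtons":{"type":"number"}},"required":["motion"]}

```bash
mkdir -p pics; python3 - <<'E'
from rig import robot
import cv2,numpy as np
o=robot.get_obs(); print(o)
for n in("top","side"):
    p,d=robot.camera(n); cv2.imwrite(f"pics/{n}0.png",p[:,:,::-1]); np.save(f"pics/{n}0.npy",d); print(n,robot.camera_model(n))
E
```

```text
{'time': 0.0, 'q': array([-1.44448932e+00,  5.28457667e-01,  1.43388014e+00,  5.24115336e-06,
        1.18136827e+00, -1.78513137e-01]), 'joint_velocities': array([ 7.03587403e-04, -4.09356951e-04, -1.05503404e-03, -2.33394408e-05,
        7.31079122e-05,  1.12880728e-03]), 'joint_torque': array([-5.67322513e-04, -4.40046394e+01, -1.76589417e+01,  6.33421121e-02,
        5.82394504e-02, -1.68278493e-04]), 'position': array([ 0.18750861, -0.59547983,  0.22958387]), 'tool_rot': array([ 9.88407649e-01,  1.51819637e-01,  3.00027271e-05, -1.05628698e-03]), 'ft_force': array([ 1.04600304, -0.05867013,  0.12488491]), 'moment': array([-0.08050092, -0.00406485, -0.00038843]), 'grip_force': 0.0, 'grip_width': 0.08722035556686776}
top {'mtx': array([[484.41766916,   0.        , 313.77163636],
       [  0.        , 484.41766916, 239.99920379],
       [  0.        ,   0.        ,   1.        ]]), 'position': array([0.49044926, 0.00114733, 0.73082993]), 'attitude': array([-0.70179465,  0.70691078, -0.0492033 ,  0.07307842])}
side {'mtx': array([[442.61009306,   0.        , 329.44019859],
       [  0.        , 442.61009306, 236.37281282],
       [  0.        ,   0.        ,   1.        ]]), 'position': array([ 0.44684617, -0.45032261,  0.48302477]), 'attitude': array([ 0.89272492, -0.17965627,  0.0717817 , -0.40695605])}
```

View pics/top0.png

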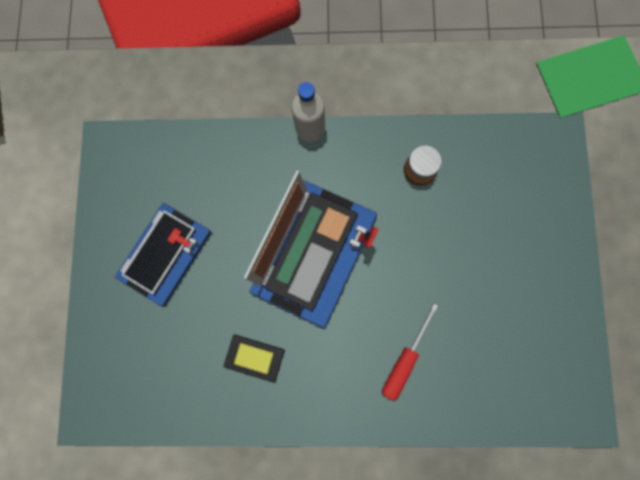

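View pics/side0.png

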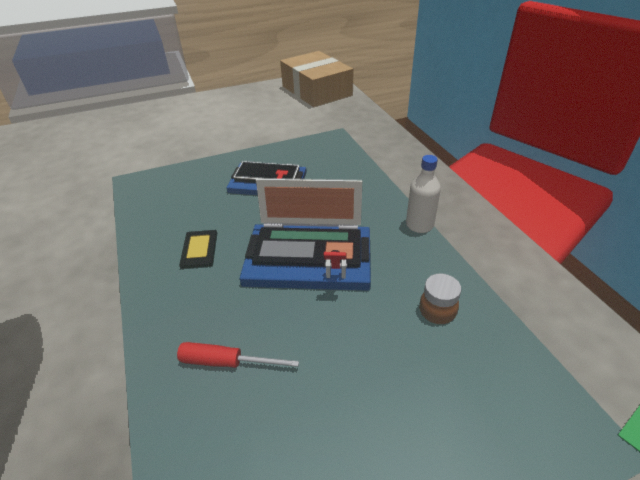

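The top view shows the large jig around (312,250) with the display leaning out to the left and the clamp at (365,238). The small look-alike is at (165,255). The bottle is at (310,120), the jar at (422,165), the battery at (254,358) and the screwdriver at (410,350). The side view agrees, with the display open at (310,203).

```bash
cat > h.py <<'E'
import numpy as np,cv2
from scipy.spatial.transform import Rotation as R
def cloud(d,m):
    v,u=np.indices(d.shape); K=m["mtx"]
    P=np.stack([(u-K[0,2])/K[0,0]*d,(v-K[1,2])/K[1,1]*d,d],-1)
    return P@R.from_quat(m["attitude"]).as_matrix().T+m["position"]
E
python3 - <<'E'
from h import *; from rig import robot
res={}
for n in("top","side"):
    im=cv2.imread(f"pics/{n}0.png"); d=np.load(f"pics/{n}0.npy"); W=cloud(d,robot.camera_model(n))
    h=cv2.cvtColor(im,cv2.COLOR_BGR2HSV); ok=d>0
    near=ok&(W[...,0]>.33)&(W[...,0]<.62)&(W[...,1]>-.13)&(W[...,1]<.15)
    print(n,"bench z",np.median(W[ok&(abs(W[...,1])<.3)&(W[...,0]>.3)&(W[...,0]<.6)][:,2]))
    b=near&(h[...,0]>105)&(h[...,0]<125)&(h[...,1]>150)&(W[...,2]>.013)&(W[...,2]<.027)
    p=W[b]; print("blue",len(p),np.median(p[:,2]),"rect",cv2.minAreaRect((p[:,:2]*1000).astype(np.float32)))
    red=near&((h[...,0]<6)|(h[...,0]>174))&(h[...,1]>170)&(W[...,2]>.035)
    print("red",red.sum(),W[red].mean(0),W[red].min(0),W[red].max(0))
    dp=near&(W[...,2]>.055)&~red
    k,l,s,c=cv2.connectedComponentsWithStats(dp.astype(np.uint8)); i=1+np.argmax(s[1:,4]); q=W[l==i]
    c0=np.median(q,0); nrm=np.linalg.svd(q-c0,full_matrices=False)[2]
    print("disp",len(q),"c",c0,"long",nrm[0],"normal",nrm[2],"maxz",q[:,2].max())
    e=q[q[:,2]>q[:,2].max()-.006]; print("edge",e.mean(0),e.min(0),e.max(0))
    ot=ok&(W[...,2]>.03)&(W[...,0]>.3)&(W[...,0]<.8)&(abs(W[...,1])<.45)&~near
    k,l,s,c=cv2.connectedComponentsWithStats(ot.astype(np.uint8))
    for i in range(1,k):
        if s[i,4]>60: g=W[l==i]; print("obj",c[i],g.min(0),g.max(0))
E
```

```text
top bench z 0.0005859091569300756
blue 1629 0.019422198672168545 rect ((574.757080078125, 35.07305145263672), (119.12769317626953, 137.57916259765625), 64.46044158935547)
red 107 [ 0.60754057 -0.05241892  0.07677564] [ 0.5953465  -0.06184999  0.0511311 ] [ 0.6196525  -0.04151075  0.08501933]
disp 912 c [0.58422396 0.09098095 0.09199828] long [-0.89511319  0.44426084  0.03747911] normal [-0.43421882 -0.8877651   0.15273226] maxz 0.11317054286552453
edge [0.58462472 0.09553006 0.11010272] [0.55038236 0.07801661 0.1071985 ] [0.61984135 0.11234979 0.11317054]
obj [307.85573477 112.73835125] [0.77637605 0.00765355 0.03004945] [0.79999936 0.05504809 0.13151545]
obj [423.95877503 161.16489988] [ 0.70398672 -0.16140361  0.03123906] [ 0.74977846 -0.11555043  0.05299962]
obj [306.09049977 210.85051778] [ 0.62001512 -0.03948333  0.03000049] [0.69440826 0.07920993 0.11359764]
obj [360.04615385 229.26153846] [ 0.62015441 -0.04977788  0.03037515] [ 0.63229033 -0.0367569   0.04743241]
obj [180.26859504 239.0785124 ] [0.5981497  0.19997122 0.03015724] [0.63263278 0.24143674 0.03664071]
side bench z 
[... 263 characters left out ...]
8  0.08203774]
disp 1771 c [0.58426941 0.08850879 0.08518018] long [ 0.89583848 -0.44357505 -0.02673192] normal [ 0.43593319  0.88889213 -0.14082984] maxz 0.1129922780028888
edge [0.5856346  0.09278095 0.10994265] [0.54917741 0.07563693 0.10699983] [0.61927407 0.11057971 0.11299228]
obj [421.67404255 191.82297872] [0.77400627 0.00546159 0.03003182] [0.79995571 0.04787327 0.13187964]
obj [281.         173.61643836] [0.60719189 0.21110988 0.03142111] [0.63125207 0.24045173 0.03636585]
obj [337.76611047 215.40966628] [ 0.62004318 -0.06278198  0.03000694] [0.69309154 0.07649189 0.11303356]
obj [441.92794547 290.60175268] [ 0.702148   -0.16386781  0.03007072] [ 0.74864976 -0.11711943  0.05303598]
```

```bash
python3 - <<'E'
from h import *; from rig import robot
for n in("top","side"):
    im=cv2.imread(f"pics/{n}0.png"); d=np.load(f"pics/{n}0.npy"); W=cloud(d,robot.camera_model(n))
    h=cv2.cvtColor(im,cv2.COLOR_BGR2HSV); ok=d>0
    near=ok&(W[...,0]>.42)&(W[...,0]<.73)&(W[...,1]>-.11)&(W[...,1]<.15)
    b=near&(h[...,0]>105)&(h[...,0]<125)&(h[...,1]>150)&(W[...,2]>.013)&(W[...,2]<.027)
    p=W[b]; r=cv2.minAreaRect((p[:,:2]*1000).astype(np.float32)); print(n,"rect",r); print(cv2.boxPoints(r))
    dp=near&(W[...,2]>.055)
    k,l,s,c=cv2.connectedComponentsWithStats(dp.astype(np.uint8)); i=1+np.argmax(s[1:,4]); q=W[l==i]
    c0=q.mean(0); V=np.linalg.svd(q-c0,full_matrices=False)[2]
    X=V[0]*np.sign(V[0][0]); N=V[2]*np.sign(V[2][1]); Y=np.array([-X[1],X[0],0]);Y/=np.linalg.norm(Y)
    yaw=np.arctan2(X[1],X[0]); th=np.pi/2+np.arctan2(-N[2],N[:2]@Y[:2])
    t=(q-c0)@X; mid=c0+X*(t.max()+t.min())/2
    print("yaw",yaw,"theta",th,"len",np.ptp(t),"mid",mid,"maxz",q[:,2].max())
    # centre of jig from display: base extents in jig frame
    pj=p[:,:2]@np.array([[X[0],Y[0]],[X[1],Y[1]]]); print("blue jig x,y ranges",np.percentile(pj,[.5,99.5],axis=0))
    yx=np.array([X[0],X[1]]);
    print("disp mid in jig-rot",mid[:2]@yx,mid@Y)
    ed=(q@Y)[q[:,2]>.100]; print('edge y',ed.mean())
    red=near&((h[...,0]<6)|(h[...,0]>174))&(h[...,1]>170)&(W[...,2]>.035)
    rj=W[red]@np.stack([X,Y,[0,0,1]]).T; print("red",red.sum(),np.median(rj,0),rj.min(0),rj.max(0))
E
```

```text
top rect ((596.4091796875, 24.72718048095703), (119.12769317626953, 185.57293701171875), 64.46044158935547)
[[487.00906   10.986862]
 [654.4493   -69.01997 ]
 [705.8093    38.4675  ]
 [538.3691   118.474335]]
yaw -0.4447570100998126 theta 1.7311572708894145 len 0.159425934518792 mid [0.62087537 0.07368924 0.08936271] maxz 0.11359764208114331
blue jig x,y ranges [[0.435537   0.21980243]
 [0.61957078 0.33661803]]
disp mid in jig-rot 0.5287686522196922 0.3336449103253523
edge y 0.337024900627967
red 107 [0.57021531 0.21279275 0.08026289] [0.55934762 0.20859425 0.0511311 ] [0.58502091 0.22537856 0.08501933]
side rect ((570.9570922851562, -1.8080825805664062), (91.75025939941406, 200.32809448242188), 44.13801574707031)
[[ 468.281      38.129147]
 [ 607.7873   -105.63919 ]
 [ 673.6332    -41.74531 ]
 [ 534.1269    102.023026]]
yaw -0.4445114009871225 theta 1.7122435564502527 len 0.1597643519949517 mid [0.61939878 0.0720137  0.08505837] maxz 0.11303356236843237
blue jig x,y ranges [[0.43702324 0.21780146]
 [0.61653639 0.25595853]]
disp mid in jig-rot 0.5282389883822712 0.3313673650338671
edge y 0.33479545966300045
red 1 [0.57502492 0.20788697 0.08203774] [0.57502492 0.20788697 0.08203774] [0.57502492 0.20788697 0.08203774]
```

Emit:
move_arm(motion="-1 0.2 -0.168 0 0;-1 0.4 -0.336 0 0;-1 0.55 -0.46 0 0;-1 0.7 -0.59 0 0;-1 0.85 -0.715 0 0;-1 1 -0.84 0 0;-1 1 -0.84 0 0")

```text
time: 0.68
position: [0.3292, -0.3695, 0.23]
tool_rot: [0.988, 0.154, -0.0, -0.003]
ft_force: [-1.1, -0.8, -0.1]
grip_width: 0.0483
grip_force: 0.0
```

Emit:
move_arm(motion="-1 0.2 -0.168 0 0;-1 0.4 -0.336 0 0;-1 0.55 -0.46 0 0;-1 0.7 -0.59 0 0;-1 0.85 -0.715 0 0;-1 1 -0.84 0 0;-1 1 -0.84 0 0")

```text
time: 1.27
position: [0.4701, -0.1513, 0.2304]
tool_rot: [0.988, 0.154, 0.001, -0.001]
ft_force: [1.2, -0.9, 0.7]
grip_width: 0.0042
grip_force: 0.0
```

Emit:
move_arm(motion="-1 0.17 -0.14 0 -0.03;-1 0.34 -0.28 0 -0.06;-1 0.5 -0.42 0 -0.1;-1 0.67 -0.56 0 -0.13;-1 0.84 -0.7 0 -0.17;-1 1 -0.84 0 -0.2;-1 1 -0.84 0 -0.23;-1 1 -0.84 0 -0.261;-1 1 -0.84 0 -0.261;-1 1 -0.84 0 -0.261")

```text
time: 2.1
position: [0.6085, 0.0642, 0.23]
tool_rot: [0.847, 0.532, -0.001, -0.0]
ft_force: [-0.8, 0.4, -0.1]
grip_width: 0.0005
grip_force: 0.0
```

```bash
cat >> h.py <<'E'
YAW=-.4446; X=np.array([np.cos(YAW),np.sin(YAW),0]); Y=np.array([-X[1],X[0],0]); B=np.stack([X,Y,[0,0,1]])
O=np.array([.5285,.2825,0])
def st(robot):
    o=robot.get_obs(); T=R.from_quat(o["tool_rot"]).as_matrix()
    print("t",o["time"],"jig TCP mm",((B@o["position"]-O)*1000).round(1),"F jig",(B@o["ft_force"]).round(2),"toolx head",np.arctan2(T[1,0],T[0,0])-YAW-np.pi/2,"tilt",T[:2,2].round(4),"w",o["grip_width"],"q",o["q"].round(2))
E
python3 -c "
from h import *; from rig import robot; st(robot)"
```

```text
t 2.1 jig TCP mm [ -6.8  37.2 230. ] F jig [-0.92  0.02 -0.1 ] toolx head -0.003949561664355006 tilt [-0.0011 -0.0003] w 0.00046732923847701043 q [-0.08  0.51  1.47 -0.    1.17  0.37]
```

Emit:
move_arm(motion="-1 0.15 -0.035 0 0.001;-1 0.29 -0.035 0.05 0.001;-1 0.29 -0.035 0.2 0.001;-1 0.29 -0.035 0.35 0.001;-1 0.29 -0.035 0.5 0.001;-1 0.29 -0.035 0.65 0.001;-1 0.29 -0.035 0.685 0.001;-1 0.29 -0.035 0.685 0.001;-1 0.29 -0.035 0.685 0.001")

```text
time: 2.85
position: [0.628, 0.1192, 0.0942]
tool_rot: [0.847, 0.531, 0.0, 0.0]
ft_force: [0.5, 0.7, 0.9]
grip_width: 0.0006
grip_force: 0.0
```

```bash
python3 - <<'E'
from h import *; from rig import robot; st(robot)
a=cv2.resize(robot.camera("side")[0][100:340,150:470,::-1],(400,300));b=cv2.resize(robot.camera("top")[0][100:340,150:470,::-1],(400,300))
cv2.imwrite("pics/a.png",np.hstack([a,b]))
import math
for th in np.radians([100,90,80,70,60,50,40,30,20,10,0]):
    r=81 if th>1.58 else 55
    y=42-r*math.cos(th)+5*math.sin(th); z=31+r*math.sin(th)+5*math.cos(th)
    print(round(math.degrees(th)),"TCP y %.1f z %.1f"%(y+9.5,z+8))
E
```

```text
t 2.85 jig TCP mm [-12.8  95.2  94.2] F jig [0.2  0.85 0.85] toolx head -0.006652915223909428 tilt [ 0.0006 -0.    ] w 0.0005515356761929947 q [ 0.01  0.71  1.5  -0.    0.92  0.46]
100 TCP y 70.5 z 117.9
90 TCP y 56.5 z 94.0
80 TCP y 46.9 z 94.0
70 TCP y 37.4 z 92.4
60 TCP y 28.3 z 89.1
50 TCP y 20.0 z 84.3
40 TCP y 12.6 z 78.2
30 TCP y 6.4 z 70.8
20 TCP y 1.5 z 62.5
10 TCP y -1.8 z 53.5
0 TCP y -3.5 z 44.0
```

View pics/a.png

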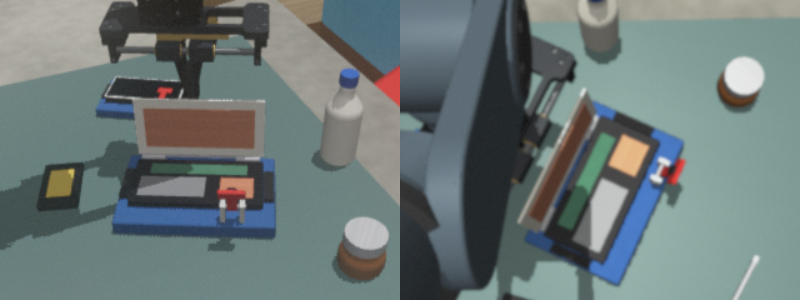

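The fingers are outside the display, hidden behind it in the side view at (190,85), and clear of the bottle and the look-alike. Next I start the push.

Emit:
move_arm(motion="-1 -0.05 0.065 0 0;-1 -0.1 0.065 0 0;-1 -0.125 0.065 0 0;-1 -0.145 0.065 0 0;-1 -0.165 0.065 0 0;-1 -0.185 0.065 -0.005 0;-1 -0.205 0.065 -0.005 0;-1 -0.225 0.065 -0.005 0;-1 -0.24 0.065 -0.005 0;-1 -0.24 0.065 -0.005 0")

```text
time: 3.78
position: [0.618, 0.0706, 0.0945]
tool_rot: [0.847, 0.532, -0.0, 0.0]
ft_force: [0.5, -0.2, -0.8]
grip_width: 0.0002
grip_force: 0.2
```

```bash
cat >> h.py <<'E'
def disp(robot):
    p,d=robot.camera("side"); W=(cloud(d,robot.camera_model("side"))@B.T-O)*1000
    h=cv2.cvtColor(p,cv2.COLOR_RGB2HSV)
    m=(d>0)&(abs(W[...,0])<82)&(W[...,1]>-60)&(W[...,1]<85)&(W[...,2]>42)&(W[...,2]<125)&(abs(W[...,0])>35)
    q=W[m&((W[...,1]>-35))]
    s=np.hypot(42-q[:,1],q[:,2]-31); a=np.arctan2(q[:,2]-31,42-q[:,1])
    k=(s<90)&(s>25)
    print("disp angle deg",np.percentile(np.degrees(a[k]),[10,50,90]).round(1),k.sum(),"max r",np.percentile(s[k],98) if k.any() else None)
    return p
E
python3 - <<'E'
from h import *; from rig import robot; st(robot); disp(robot)
E
```

```text
t 3.7833 jig TCP mm [-1.  47.1 94.5] F jig [ 0.55  0.03 -0.8 ] toolx head -0.004768964227575001 tilt [-0.0003 -0.0003] w 0.0001641054279217571 q [-0.07  0.7   1.55 -0.    0.9   0.38]
disp angle deg [77.9 79.4 81. ] 1604 max r 82.11982161323088
```

Emit:
move_arm(motion="-1 -0.024 0 0.002 0;-1 -0.047 0 0.008 0;-1 -0.07 0 0.015 0;-1 -0.093 0 0.025 0;-1 -0.115 0 0.036 0;-1 -0.135 0 0.049 0;-1 -0.154 0 0.063 0;-1 -0.172 0 0.079 0;-1 -0.188 0 0.097 0;-1 -0.203 0 0.116 0;-1 -0.216 0 0.136 0;-1 -0.216 0 0.136 0")

```text
time: 4.83
position: [0.5987, 0.0316, 0.0664]
tool_rot: [0.847, 0.532, -0.001, -0.0]
ft_force: [0.2, -0.1, 0.0]
grip_width: 0.0003
grip_force: 0.1
```

```bash
python3 - <<'E'
from h import *; from rig import robot; st(robot); disp(robot)
E
```

```text
t 4.8333 jig TCP mm [-1.6  3.5 66.4] F jig [ 0.26 -0.01  0.01] toolx head -0.004783464386401093 tilt [-0.0017 -0.0003] w 0.00031899199686186716 q [-0.13  0.72  1.62 -0.    0.81  0.32]
disp angle deg [26.8 29.2 34.2] 833 max r 82.53168505849021
```

Emit:
move_arm(motion="-1 -0.007 0 0.011 0;-1 -0.012 0 0.021 0;-1 -0.017 0 0.033 0;-1 -0.021 0 0.045 0;-1 -0.025 0 0.056 0;-1 -0.028 0 0.066 0;-1 -0.03 0 0.078 0;-1 -0.032 0 0.09 0;-1 -0.034 0 0.1 0;-1 -0.036 0 0.108 0;-1 -0.036 0 0.112 0;-1 -0.036 0 0.114 0")

```text
time: 5.88
position: [0.5964, 0.0256, 0.0447]
tool_rot: [0.847, 0.532, -0.0, 0.0]
ft_force: [-1.4, -1.4, 5.2]
grip_width: 0.0005
grip_force: 2.4
```

```bash
python3 - <<'E'
from h import *; from rig import robot; st(robot)
E
```

```text
t 5.8833 jig TCP mm [-1.1 -2.8 44.7] F jig [-0.63 -1.89  5.22] toolx head -0.0045361083651283 tilt [-0.0001 -0.0001] w 0.00047680238783472936 q [-0.14  0.75  1.64 -0.    0.76  0.31]
```

Emit:
move_arm(motion="-1 0 0 0.003 0;-1 0 0 0.005 0;-1 0 0 0.005 0;-1 0 0 0.005 0")

```text
time: 6.22
position: [0.5964, 0.0256, 0.0446]
tool_rot: [0.847, 0.532, 0.0, 0.0]
ft_force: [-1.1, -1.0, 6.8]
grip_width: 0.0001
grip_force: 3.7
```

```bash
python3 - <<'E'
from h import *; from rig import robot; st(robot)
p,d=robot.camera("side"); W=(cloud(d,robot.camera_model("side"))@B.T-O)*1000
for x0,x1 in((-75,-35),(35,75)):
  for y in(-35,-15,5,25):
    m=(d>0)&(W[...,0]>x0)&(W[...,0]<x1)&(abs(W[...,1]-y)<6)&(W[...,2]<60); print(x0,y,np.median(W[m][:,2]).round(1),m.sum())
E
```

```text
t 6.2167 jig TCP mm [-1.1 -2.9 44.6] F jig [-0.61 -1.35  6.79] toolx head -0.004380249444035478 tilt [ 0.0002 -0.0003] w 6.925203073381584e-05 q [-0.14  0.75  1.64 -0.    0.76  0.31]
-75 -35 31.7 363
-75 -15 37.1 140
-75 5 37.3 137
-75 25 37.2 124
35 -35 31.4 167
35 -15 37.1 139
35 5 37.0 143
35 25 37.1 128
```

Side depth shows the display flat at about 36 mm across its width, and the contact is stiff. I'll press briefly to about 10 N, then retreat straight up and go round to the clamp's outer side.

Emit:
move_arm(motion="-1 0 0 0.005 0;-1 0 0 0.01 0;-1 0 0 0.012 0;-1 0 0 0.012 0")

```text
time: 6.6
position: [0.5965, 0.0256, 0.0444]
tool_rot: [0.847, 0.532, 0.0, 0.0]
ft_force: [-5.6, -0.9, 20.8]
grip_width: 0.0002
grip_force: 10.4
```

Emit:
move_arm(motion="-1 0 0 -0.05 0;-1 0 0 -0.2 0;-1 0 0 -0.4 0;-1 0 0 -0.58 0;-1 -0.2 0.1 -0.58 0;-1 -0.38 0.23 -0.58 0;-1 -0.54 0.23 -0.58 0;-1 -0.54 0.23 -0.58 0;-1 -0.54 0.23 -0.58 0")

```text
time: 7.35
position: [0.5903, -0.0933, 0.157]
tool_rot: [0.848, 0.53, -0.0, -0.0]
ft_force: [0.4, -0.4, 0.5]
grip_width: 0.0006
grip_force: 0.0
```

```bash
python3 - <<'E'
from h import *; from rig import robot; st(robot)
p,d=robot.camera("side"); W=(cloud(d,robot.camera_model("side"))@B.T-O)*1000
h=cv2.cvtColor(p,cv2.COLOR_RGB2HSV)
m=(d>0)&((h[...,0]<8)|(h[...,0]>172))&(h[...,1]>120)&(abs(W[...,0]-45)<35)&(abs(W[...,1]+60)<35)&(W[...,2]>35)
print(m.sum(),W[m].min(0),np.median(W[m],0),W[m].max(0))
for y in(-35,-30,-20,0,20):
    k=(d>0)&(abs(W[...,0])<75)&(abs(W[...,1]-y)<3)&(W[...,2]<60)&(W[...,2]>25); print(y,np.percentile(W[k][:,2],[10,50,90]).round(1))
cv2.imwrite("pics/b.png",cv2.resize(p[100:340,150:470,::-1],(640,480)))
E
```

```text
t 7.35 jig TCP mm [  44.6 -112.8  157. ] F jig [ 0.59 -0.18  0.46] toolx head -0.008579328272932951 tilt [-0.0004  0.0006] w 0.0006195089586706709 q [-0.34  0.58  1.57  0.    0.99  0.11]
206 [ 24.92625689 -76.74315964  37.81651599] [ 44.4111169  -73.24389867  79.28852434] [ 58.36327938 -26.8560462   84.55166684]
-35 [29.8 36.4 37.9]
-30 [36.2 37.1 38.2]
-20 [36.2 37.  38.1]
0 [36.2 37.1 38. ]
20 [36.2 37.2 38.1]
```

View pics/b.png

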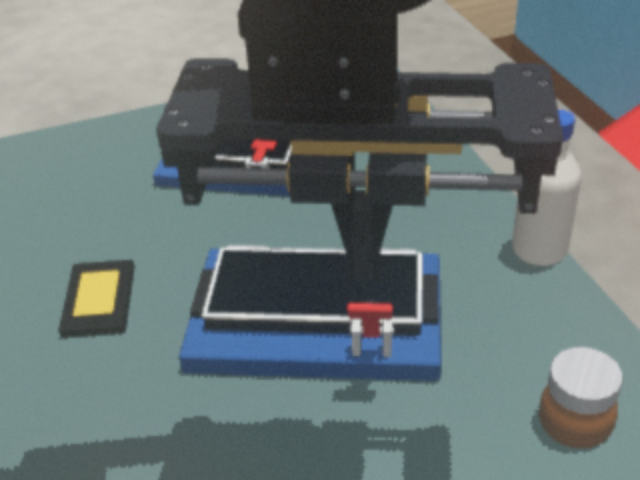

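The display is closed flat, white rim at (205–425, 250–320), and the clamp stands upright at (370,315). Red points put the clamp's outer edge at jig y ≈ -75, z ≈ 80. The finger's front face is at y ≈ -103, so it can lower safely.

Emit:
move_arm(motion="-1 0 0 0.15 0;-1 0 0 0.3 0;-1 0 0 0.395 0;-1 0 0 0.395 0;-1 0.07 0 0.395 0;-1 0.11 0 0.395 0;-1 0.135 0 0.393 0;-1 0.16 0 0.388 0;-1 0.18 0 0.383 0;-1 0.2 0 0.378 0;-1 0.22 0 0.375 0;-1 0.22 0 0.375 0")

```text
time: 8.4
position: [0.6108, -0.0513, 0.0828]
tool_rot: [0.847, 0.532, 0.001, 0.0]
ft_force: [0.6, -1.0, -0.2]
grip_width: 0.0005
grip_force: 0.0
```

```bash
cat >>h.py <<'E'
def clamp(robot):
    p,d=robot.camera("side"); W=(cloud(d,robot.camera_model("side"))@B.T-O)*1000
    h=cv2.cvtColor(p,cv2.COLOR_RGB2HSV)
    m=(d>0)&((h[...,0]<8)|(h[...,0]>172))&(h[...,1]>120)&(abs(W[...,0]-45)<35)&(abs(W[...,1]+40)<50)&(W[...,2]>35)
    print("red",m.sum(),np.percentile(W[m],[3,50,97],axis=0).round(1)); return p
E
python3 - <<'E'
from h import *; from rig import robot; st(robot); clamp(robot)
for t in [90,80,70,60,50,40,30,20,10,0]:
    c,s=np.cos(np.radians(t)),np.sin(np.radians(t)); print(t,"TCP y %.1f z %.1f"%(-53+32*c-6*s-9.5,40+32*s+6*c+8))
E
```

```text
t 8.4 jig TCP mm [ 45.  -66.2  82.8] F jig [ 0.96 -0.68 -0.22] toolx head -0.00432135892832175 tilt [0.0016 0.    ] w 0.00048436877702633753 q [-0.27  0.7   1.58  0.    0.86  0.18]
red 113 [[ 30.6 -59.6  43.9]
 [ 46.9 -56.7  56.2]
 [ 59.  -51.3  87.9]]
90 TCP y -68.5 z 80.0
80 TCP y -62.9 z 80.6
70 TCP y -57.2 z 80.1
60 TCP y -51.7 z 78.7
50 TCP y -46.5 z 76.4
40 TCP y -41.8 z 73.2
30 TCP y -37.8 z 69.2
20 TCP y -34.5 z 64.6
10 TCP y -32.0 z 59.5
0 TCP y -30.5 z 54.0
```

Emit:
move_arm(motion="-1 0.02 0 -0.002 0;-1 0.035 0 -0.001 0;-1 0.05 0 0 0;-1 0.065 0 0.004 0;-1 0.08 0 0.009 0;-1 0.095 0 0.015 0;-1 0.108 0 0.021 0;-1 0.121 0 0.03 0;-1 0.134 0 0.04 0;-1 0.145 0 0.05 0;-1 0.155 0 0.062 0;-1 0.155 0 0.062 0")

```text
time: 9.45
position: [0.6236, -0.0234, 0.0693]
tool_rot: [0.847, 0.532, 0.0, -0.0]
ft_force: [-0.6, -0.1, 0.1]
grip_width: 0.0002
grip_force: 0.1
```

```bash
python3 - <<'E'
from h import *; from rig import robot; st(robot); clamp(robot)
E
```

```text
t 9.45 jig TCP mm [ 44.6 -35.5  69.3] F jig [-0.5  -0.36  0.08] toolx head -0.0043724852118796065 tilt [-0.      0.0004] w 0.0001523347104953673 q [-0.22  0.73  1.55  0.    0.85  0.23]
red 179 [[ 31.  -54.8  45.7]
 [ 46.1 -42.7  52.9]
 [ 58.2 -17.4  66.8]]
```

Emit:
move_arm(motion="-1 0.009 0 0.012 0;-1 0.017 0 0.025 0;-1 0.025 0 0.039 0;-1 0.03 0 0.052 0;-1 0.034 0 0.064 0;-1 0.037 0 0.076 0;-1 0.037 0 0.084 0;-1 0.037 0 0.09 0;-1 0.037 0 0.094 0;-1 0.037 0 0.094 0")

```text
time: 10.33
position: [0.6269, -0.0173, 0.0541]
tool_rot: [0.847, 0.532, 0.0, 0.0]
ft_force: [-5.5, -0.0, 18.6]
grip_width: 0.0006
grip_force: 9.1
```

```bash
python3 - <<'E'
from h import *; from rig import robot; st(robot); clamp(robot)
E
```

```text
t 10.3333 jig TCP mm [ 44.9 -28.4  54.1] F jig [-4.99 -2.41 18.55] toolx head -0.004327415540584578 tilt [ 0.0009 -0.0003] w 0.0005792683595065881 q [-0.21  0.76  1.55 -0.    0.83  0.24]
red 123 [[ 30.4 -52.6  42.8]
 [ 46.  -39.6  46.2]
 [ 58.3 -10.1  52.5]]
```

The TCP is at 54.1 mm against an expected 54.0 mm, at a firm stop. I'll retreat straight up, then away.

Emit:
move_arm(motion="-1 0 0 -0.05 0;-1 0 0 -0.2 0;-1 0 0 -0.4 0;-1 0 0 -0.6 0;-1 0 0 -0.8 0;-1 -0.2 0 -0.8 0;-1 -0.4 -0.1 -0.8 0;-1 -0.6 -0.2 -0.8 0;-1 -0.8 -0.3 -0.8 0;-1 -0.8 -0.3 -0.8 0;-1 -0.8 -0.3 -0.8 0")

```text
time: 11.3
position: [0.5011, -0.1365, 0.211]
tool_rot: [0.848, 0.53, -0.0, -0.001]
ft_force: [0.7, -0.3, -0.4]
grip_width: 0.0005
grip_force: 0.0
```

```bash
python3 - <<'E'
from h import *; from rig import robot; st(robot); 
p=clamp(robot); q,d=robot.camera("top"); W=(cloud(d,robot.camera_model("top"))@B.T-O)*1000
for a,b,n in((45,-14,'clamp paddle'),(45,-45,'clamp base'),(-50,-20,'glass'),(-50,20,'glass')):
    k=(d>0)&(abs(W[...,0]-a)<5)&(abs(W[...,1]-b)<4)&(W[...,2]<90); print(n,np.median(W[k][:,2]).round(1) if k.any() else None)
cv2.imwrite("pics/c.png",np.hstack([cv2.resize(i[100:340,150:470,::-1],(400,300)) for i in(p,q)]))
E
```

```text
t 11.3 jig TCP mm [ -17.5 -190.2  211. ] F jig [ 0.74 -0.01 -0.44] toolx head -0.0085690700419363 tilt [-0.0013  0.0007] w 0.00048014549846306 q [-0.48  0.41  1.72  0.    1.01 -0.03]
red 306 [[ 30.8 -52.2  36.9]
 [ 44.7 -21.7  46.4]
 [ 57.6   3.5  47.6]]
clamp paddle 45.4
clamp base 44.9
glass 36.1
glass 35.7
```

View pics/c.png

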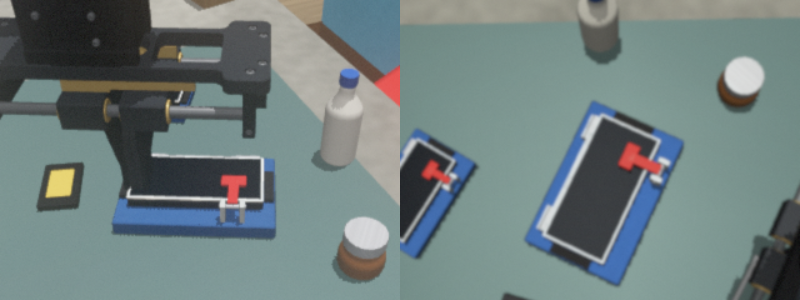

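The display is closed, with the white rim flat in the top view at (600,190). The red clamp lies home at (640,160) with its top level at about 45–46 mm. The other things are unmoved and the arm is clear.

```bash
python3 -c "
from rig import robot; print(robot.hand_in())"
```

```text
the job is handed in; nothing more can be done
None
```

The display is closed flat on the phone and the red clamp lies fully home on the glass; pressing peaked at about 21 N, the other things on the mat look undisturbed, the arm is clear, and the job was handed in after about 11 s of robot time.

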